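# Put the cleaned microscope objectives back in the rack in reverse order

## Task

Move the four microscope objectives from the blue cleaning tray into the grey storage rack, one in each pocket, standing upright on the pocket floor, in reverse order as counted from the orange ends: the one nearest the blue tray's orange end goes into the rack pocket farthest from the rack's orange end, and so on, until the one farthest from the tray's orange end stands nearest the rack's. They are optics: set each one down gently, without dropping it or tipping it over, and let go of all of them at the end.

Things in the scene. Friction and masses are not known exactly. Their poses are not given: they have to be found in the camera images.
- objective_red: microscope objective with a red colour ring: a steel barrel standing upright, 60 mm tall, loose, 0.1 to 0.3 kg. Origin at the centre of its underside, z up along the barrel. Foot flange 34 mm diameter from 0 to 8 mm height, plain barrel 30 mm diameter from 8 to 44 mm (grip here), colour ring 33 mm diameter from 44 to 51 mm, nose 21 mm diameter above. Round, so its yaw does not matter.
- objective_yellow: microscope objective with a yellow colour ring: a steel barrel standing upright, 64 mm tall, loose, 0.1 to 0.3 kg. Origin at the centre of its underside, z up along the barrel. Foot flange 34 mm diameter from 0 to 8 mm height, plain barrel 30 mm diameter from 8 to 44 mm (grip here), colour ring 33 mm diameter from 44 to 51 mm, nose 21 mm diameter above. Round, so its yaw does not matter.
- objective_green: microscope objective with a green colour ring: a steel barrel standing upright, 68 mm tall, loose, 0.1 to 0.3 kg. Origin at the centre of its underside, z up along the barrel. Foot flange 34 mm diameter from 0 to 8 mm height, plain barrel 30 mm diameter from 8 to 44 mm (grip here), colour ring 33 mm diameter from 44 to 51 mm, nose 21 mm diameter above. Round, so its yaw does not matter.
- objective_blue: microscope objective with a blue colour ring: a steel barrel standing upright, 72 mm tall, loose, 0.1 to 0.3 kg. Origin at the centre of its underside, z up along the barrel. Foot flange 34 mm diameter from 0 to 8 mm height, plain barrel 30 mm diameter from 8 to 44 mm (grip here), colour ring 33 mm diameter from 44 to 51 mm, nose 21 mm diameter above. Round, so its yaw does not matter.
- cap_red: flat red disc, 49 mm diameter, 3 mm thick, fixed in one pocket of the blue tray; at the start the red objective stands on it, within 6 mm of its centre. It stays behind and shows where that objective stood. Origin at the centre of its underside.
- cap_yellow: flat yellow disc, 49 mm diameter, 3 mm thick, fixed in one pocket of the blue tray; at the start the yellow objective stands on it, within 6 mm of its centre. It stays behind and shows where that objective stood. Origin at the centre of its underside.
- cap_green: flat green disc, 49 mm diameter, 3 mm thick, fixed in one pocket of the blue tray; at the start the green objective stands on it, within 6 mm of its centre. It stays behind and shows where that objective stood. Origin at the centre of its underside.
- cap_blue: flat blue disc, 49 mm diameter, 3 mm thick, fixed in one pocket of the blue tray; at the start the blue objective stands on it, within 6 mm of its centre. It stays behind and shows where that objective stood. Origin at the centre of its underside.
- cleaning_tray: blue tray in which the four objectives stand at the start: 64 mm (x) by 253 mm (y), fixed, any yaw. Origin on the table under the row's middle. Four pockets in a row, centres at x = 0, y = -93, -31, 31, 93 mm; inside 54 (x) by 57 (y) mm; floor 5 mm, wall tops 13 mm above the origin. An orange block (22 mm long, 15 mm high) at the +y end. A coloured disc in each pocket, its top 8 mm up.
- storage_rack: grey rack with black pocket floors, empty at the start, the goal: 64 mm (x) by 253 mm (y), fixed, any yaw. Origin on the table under the row's middle. Four pockets in a row, centres at x = 0, y = -93, -31, 31, 93 mm; inside 54 (x) by 57 (y) mm; floor 5 mm, wall tops 13 mm above the origin. An orange block (22 mm long, 15 mm high) at the +y end. 

How it is judged:
By the outcome, as a careful person would: the job done as asked, in the order asked, and still so for the second after the job is handed in, with the robot touching nothing.
It also fails if it takes over 120 s, if anything falls off the work surface, if the arm or the gripper's body presses on something with over 40 N, if the wrist force passes 120 N, or if a joint passes its speed limit or range.

## Robot

A 6-joint arm with a two-finger parallel gripper is mounted at the origin on the work surface. World frame = base frame: x ahead of the robot, y to its left, z up, the work surface at z = 0. Lengths are in m, angles in rad, forces in N, time in s.
With the tool pointing down it reaches from about 0.25 to 0.775 m from the base axis. Payload 4 kg.
Tool frame: the origin (TCP) lies at the very end of the fingers, on their centre line; the grasp point (between the pads) lies 19 mm behind it; x points along the fingers, y is the direction in which the jaws open and shut, and the axes are right-handed (so a half turn about x gives the same grasp; the last joint's range is limited). The gripper opens to 94 mm and grips with 3 to 60 N. Pads are 16 mm wide; open, the fingers measure 119 mm over their backs; the gripper's body (75 mm by 177 mm) begins 78 mm behind the grasp point.
Start: joints at [-1.298, 0.087, 1.371, -0, 1.684, -0.103], TCP at [0.202, -0.512, 0.179] pointing down, gripper open.
Joint ranges: [-3.1, 3.1], [-0.76, 2.03], [0.27, 2.55], [-1.08, 4.22], [0.17, 2.65], [-2.57, 2.57]. Speed limits (rad/s): [2.79, 2.79, 3.14, 3.14, 3.14, 3.14].

## Interface

Orientations are given as a unit quaternion [w, x, y, z].
In Python, from plant import manip, vision, models gives the robot as it stands.
- The arm moves only by the tool send_rows, never from a script. Its arguments are lists of equal length, an entry for each row: "rot": the turn, a rotation vector about the tool's x, y, z in degrees, a list of three; "offset": the shift along the tool's x, y, z in mm, a list of three; "claw": the closure, from -1 (fully open) to 1 (shut). A call has 1 to 10 rows; each row is the pose to reach, as a shift and turn from the pose commanded when the call began, along the tool's axes at that moment; what a row does not reach only later rows make up. A row lasts 1/10 s, in which the tool goes at most 50 mm and 8.59 degrees, less where a joint would pass 70% of its speed; a pose out of reach is approached as far as the arm can. A call with a gripper value outside its range is refused whole. The fingers move at their own pace and stop on an object; the grip force is fixed at half the most. Time passes only in rows, so rows that repeat a pose let the fingers close. It gives the time, the measured TCP pose, the force and the opening at its end, in the units of the state.
- manip.state(): the state, without advancing time (a new reading comes with each control period).
- vision.snapshot(name): name is "scene" or "top" or "wrist"; returns the picture (420x560x3 uint8, red, green, blue); there is no depth.
- vision.get_calibration(name): a dict with "K" (3x3 intrinsics, pixels), "R" (3x3) and "t" (3): a world point X has camera coordinates R X + t; the wrist camera has in their place "hand_eye" (4x4, takes a point from camera to tool coordinates, whose origin is the TCP and whose axes are the tool frame's). Camera axes: x right, y down, z forward; pixel columns grow to the right and rows downward; lengths in m; the calibration is good to about 2 mm. The wrist camera is an equidistant fisheye: a pixel r from the principal point sees the ray r / f radians off the axis. A picture is of the moment at which its call begins: read the wrist's pose just before it. get_calibration takes no time and is no camera call.
- manip.finish_job(): hands the job in, once; it reports no verdict.
Trained networks look in the newest picture that a camera, given by its name, has taken for a name from the list of things; names that differ only in an ending like _2 or _b are one class to them, and where a whole thing is asked for, a point or a joint stands for the part that bears it (a point fixed in the world has none). Each returns a list of dicts, best first, with "p" (0 to 1); they miss things now and then, are a little off and sometimes report something else, mostly with a low value. They report only what shows in the picture. A call takes as long as a camera call.
- models.regions_of(target, camera): "pixels" (420x560 bool, what is visible of it) and "location" ([column, row] in pixels, amid what is visible of it).
The state is a dict: "clock": time; "joints": joint angles; "qvel": joint speeds; "joint_efforts": joint torques, N m; "tcp_pos": TCP position; "orientation": TCP orientation; "wrist_force": force on the tool from outside, world axes, zero at the start; "torque": the same for the moment, N m; "finger_gap": finger opening in m.
Only numpy, scipy, OpenCV 4.12 (cv2) and the standard library are available. Lean on these libraries where they do the work, as an engineer would, in place of code of your own. Each camera call takes 0.05 s, during which the arm holds its last target.

## Working session

There is one attempt and no reset: what is moved stays moved. The work goes in short steps, Python scripts to look and compute and a tool call to move; the robot and the scene stay as the last step left them, time stands still between calls to the robot, and variables do not carry over. Pictures are saved under pics/ and viewed, and the job is handed in when it is done.

Besides the shell and the picture viewer there is one more tool, called after "Emit:" as name(argument=value, ...) on one line, values as JSON. send_rows: Moves the arm, as the interface text tells. Its arguments: {"type":"object","properties":{"rot":{"type":"array"},"offset":{"type":"array"},"claw":{"type":"array"}},"required":["rot","offset","claw"]}

```bash
mkdir -p pics; ls
python3 - <<'E'
from plant import manip, vision, models
import cv2, numpy as np
print(manip.state())
for n in ("top","scene"):
    im=vision.snapshot(n); cv2.imwrite(f"pics/{n}0.png",im[:,:,::-1])
    c=vision.get_calibration(n); print(n,{k:np.round(v,4).tolist() for k,v in c.items()})
    for t in ["objective_red","objective_yellow","objective_green","objective_blue","cleaning_tray","storage_rack"]:
        print(t,[(round(r["p"],2),np.round(r["location"],1).tolist(),int(r["pixels"].sum())) for r in models.regions_of(t,n)])
print({k:np.round(v,4).tolist() for k,v in vision.get_calibration("wrist").items()})
E
```

```text
pics
{'clock': 0.0, 'joints': array([-1.29808015e+00,  8.79553323e-02,  1.37223492e+00, -4.20049889e-05,
        1.68356451e+00, -1.03122303e-01]), 'qvel': array([ 0.00075607,  0.00055826, -0.00029698, -0.00091822,  0.00033094,
        0.00078786]), 'joint_efforts': array([ 4.45300775e-04, -3.40183926e+01, -3.02423751e+01,  7.19132717e-02,
        3.31149227e-02, -1.79520803e-04]), 'tcp_pos': array([ 0.20168846, -0.51104983,  0.17801384]), 'orientation': array([-0.13133614, -0.69457868, -0.132857  ,  0.69473757]), 'wrist_force': array([ 0.08445929,  0.52236868, -0.12372794]), 'torque': array([0.02997004, 0.01786667, 0.04409156]), 'finger_gap': 0.09380097920599921}
top {'K': [[445.8835, 0.0, 281.2861], [0.0, 445.8835, 217.4032], [0.0, 0.0, 1.0]], 'R': [[-0.0146, -0.9999, 0.0005], [-0.9933, 0.0145, -0.1142], [0.1142, -0.0022, -0.9935]], 't': [-0.0225, 0.5628, 0.8204]}
objective_red [(0.57, [392.5, 272.1], 339)]
objective_yellow [(0.82, [359.5, 212.9], 342)]
objective_green [(0.78, [380.8, 242.8], 351)]
objective_blue [(0.51, [340.0, 190.6], 352)]
cleaning_tray [(0.9, [362.3, 230.1], 2590)]
storage_rack [(0.97, [170.2, 236.7], 4715)]
scene {'K': [[428.7886, 0.0, 281.9159], [0.0, 428.7886, 207.3073], [0.0, 0.0, 1.0]], 'R': [[0.8305, 0.5567, 0.0197], [0.4327, -0.6224, -0.6522], [-0.3508, 0.5502, -0.7578]], 't': [-0.4461, -0.2259, 1.0114]}
objective_red [(0.87, [161.0, 266.1], 588)]
objective_yellow [(0.68, [234.6, 276.0], 571)]
objective_green [(0.87, [195.7, 270.9], 613)]
objective_blue [(0.64, [271.2, 272.7], 599)]
cleaning_tray [(0.68, [234.9, 294.0], 3150)]
storage_rack [(0.59, [323.8, 162.7], 3071), (0.45, [160.5, 267.2], 620)]
{'K': [[325.1923, 0.0, 274.7454], [0.0, 325.1923, 216.8516], [0.0, 0.0, 1.0]], 'hand_eye': [[0.0004, -0.2851, 0.9585, -0.2054], [1.0, 0.0004, -0.0003, 0.0005], [-0.0003, 0.9585, 0.2851, -0.084], [0.0, 0.0, 0.0, 1.0]]}
```

View pics/top0.png

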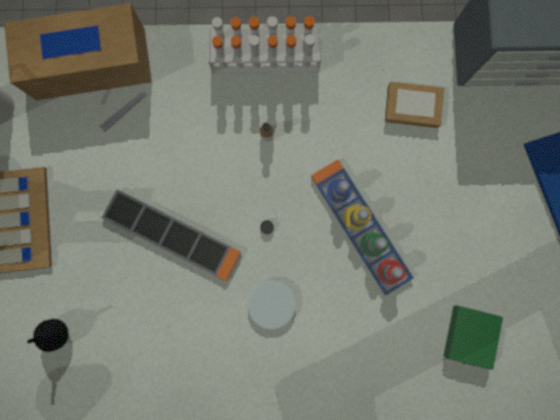

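View pics/scene0.png

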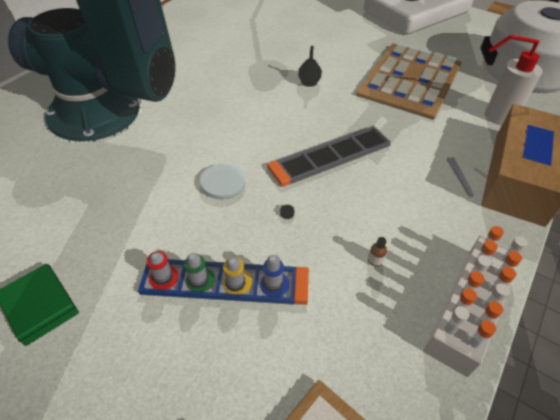

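```bash
cat > h.py <<'E'
import numpy as np, cv2
from scipy.optimize import minimize
from plant import manip, vision, models
H={'red':.060,'yellow':.064,'green':.068,'blue':.072}
def proj(X,c):
    X=np.atleast_2d(X)@np.array(c["R"]).T+np.array(c["t"]).reshape(3)
    p=X@np.array(c["K"]).T; return p[:,:2]/p[:,2:]
def back(px,c,z):
    K,R,t=[np.array(c[k]) for k in("K","R","t")]; t=t.reshape(3)
    d=R.T@np.linalg.inv(K)@np.array([px[0],px[1],1.]); C=-R.T@t
    return C+d*(z-C[2])/d[2]
def sil(x,y,z0,h,c,S=8):
    a=np.linspace(0,2*np.pi,40,endpoint=False); m=np.zeros((420,560),np.uint8)
    for r,za,zb in((.017,0,.008),(.015,.008,.044),(.0165,.044,.051),(.0105,.051,h)):
        P=np.vstack([np.c_[x+r*np.cos(a),y+r*np.sin(a),0*a+z0+q] for q in(za,zb)])
        hp=cv2.convexHull((proj(P,c)*16).round().astype(np.int32)); cv2.fillConvexPoly(m,hp,1,shift=4)
    return m
def soft(x,y,z0,h,c): return cv2.GaussianBlur(sil(x,y,z0,h,c).astype(np.float32),(0,0),1)
E
python3 - <<'E'
from h import *
C={n:vision.get_calibration(n) for n in("top","scene")}
IM={n:vision.snapshot(n) for n in C}
for col,h in H.items():
    M={}
    for n in C:
        r=models.regions_of("objective_"+col,n); M[n]=(r[0]["pixels"],r[0]["location"])
    for sel in(["top"],["scene"],["top","scene"]):
        G={n:cv2.GaussianBlur(M[n][0].astype(np.float32),(0,0),1) for n in sel}
        f=lambda p:sum(((soft(p[0],p[1],.008,h,C[n])-G[n])**2).sum() for n in sel)
        x0=back(M[sel[0]][1],C[sel[0]],.04)[:2]
        o=minimize(f,x0,method="Nelder-Mead",options=dict(initial_simplex=[x0,x0+[.006,0],x0+[0,.006]],xatol=1e-4))
        print(col,sel,o.x.round(4),round(o.fun,1))
im=IM["top"]; g=im.max(2)
r=models.regions_of("storage_rack","top")[0]["pixels"]
m=(cv2.morphologyEx(r.astype(np.uint8),cv2.MORPH_CLOSE,np.ones((9,9)))>0)&(g<60)
n,l,s,ce=cv2.connectedComponentsWithStats(m.astype(np.uint8))
for i in range(1,n):
    if s[i,4]>100: print("floor",s[i,4],ce[i],back(ce[i],C["top"],.005).round(4))
# orange blocks
hsv=cv2.cvtColor(im,cv2.COLOR_RGB2HSV); o=((hsv[...,0]<16)&(hsv[...,1]>150)&(hsv[...,2]>120)).astype(np.uint8)
n,l,s,ce=cv2.connectedComponentsWithStats(o)
for i in range(1,n):
    if s[i,4]>100: print("orange",s[i,4],ce[i],back(ce[i],C["top"],.015).round(4))
cv2.imwrite("pics/crop_t.png",cv2.resize(im[140:310,90:420,::-1],None,fx=2.4,fy=2.4,interpolation=cv2.INTER_CUBIC))
E
```

```text
red ['top'] [ 0.4562 -0.2393] 13.6
red ['scene'] [ 0.4561 -0.238 ] 21.9
red ['top', 'scene'] [ 0.4563 -0.2381] 42.3
yellow ['top'] [ 0.526  -0.1769] 2160.9
yellow ['scene'] [ 0.5631 -0.1804] 29.7
yellow ['top', 'scene'] [ 0.5649 -0.1824] 2630.4
green ['top'] [ 0.5089 -0.2101] 23.7
green ['scene'] [ 0.5092 -0.2097] 24.7
green ['top', 'scene'] [ 0.509  -0.2096] 50.5
blue ['top'] [ 0.6161 -0.1461] 5.2
blue ['scene'] [ 0.6156 -0.1445] 30.7
blue ['top', 'scene'] [ 0.616 -0.146] 39.8
floor 744 [123.52419355 210.43010753] [0.584  0.2809 0.005 ]
floor 727 [151.48555708 224.69325997] [0.5548 0.2251 0.005 ]
floor 725 [179.4537931  238.84413793] [0.5261 0.1697 0.005 ]
floor 707 [207.572843   253.06223479] [0.4974 0.1144 0.005 ]
orange 262 [326.70610687 171.33206107] [ 0.6546 -0.1218  0.015 ]
orange 315 [227.92698413 263.62539683] [0.4762 0.0734 0.015 ]
```

View pics/crop_t.png

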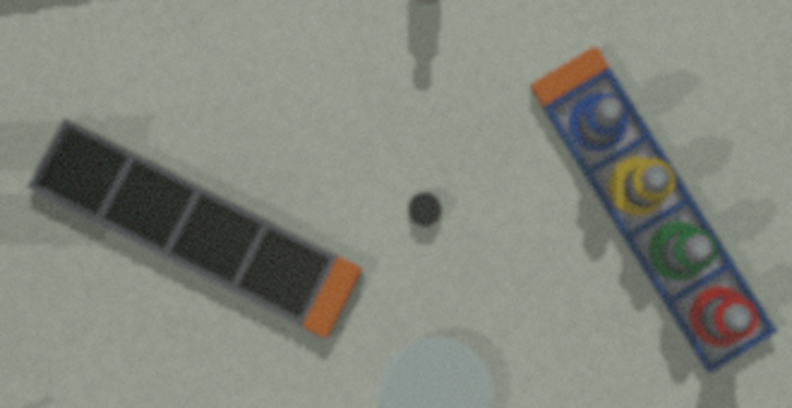

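```bash
cat >> h.py <<'E'
from scipy.spatial.transform import Rotation as Ro
def RT(jaw_deg):
    a=np.radians(jaw_deg); x=np.array([0,0,-1.]); y=np.array([np.cos(a),np.sin(a),0]); return np.c_[x,y,np.cross(x,y)]
def cur():
    s=manip.state(); q=s["orientation"]; return np.array(s["tcp_pos"]),Ro.from_quat([q[1],q[2],q[3],q[0]]).as_matrix(),s
def plan(p,jaw):
    P,R,s=cur(); 
    y=np.degrees(np.arctan2(R[1,1],R[0,1]))
    cands=[jaw+180*k for k in(-2,-1,0,1,2)]; j=min(cands,key=lambda c:abs((c-y)))
    print("t",round(s["clock"],2),"P",P.round(4),"yaw",y.round(1),"xax",R[:,0].round(3),"j6",s["joints"][5].round(2),"gap",round(s["finger_gap"],4),"F",s["wrist_force"].round(1))
    print("offset mm",(R.T@(np.array(p)-P)*1000).round(1),"rot",np.degrees(Ro.from_matrix(R.T@RT(j)).as_rotvec()).round(2))
E
python3 - <<'E'
from h import *
plan([.4563,-.2385,.16],120.1)
E
```

```text
t 1.25 P [ 0.2018 -0.5116  0.1792] yaw -68.5 xax [-0. -0. -1.] j6 -0.1 gap 0.0938 F [-0.6  0.5  0.5]
offset mm [  19.2 -160.7 -337. ] rot [-8.57  0.   -0.  ]
```

Emit:
send_rows(rot=[[-8.6,0,0],[-8.6,0,0],[-8.6,0,0],[-8.6,0,0],[-8.6,0,0],[-8.6,0,0],[-8.6,0,0],[-8.6,0,0],[-8.6,0,0],[-8.6,0,0]], offset=[[2,-16,-34],[5,-40,-84],[8,-62,-128],[10,-83,-173],[13,-103,-217],[15,-124,-261],[17,-143,-300],[19,-161,-337],[19,-161,-337],[19,-161,-337]], claw=[-1,-1,-1,-1,-1,-1,-1,-1,-1,-1])

```text
clock: 2.25
tcp_pos: [0.4565, -0.2377, 0.1601]
orientation: [-0.185, -0.682, -0.184, 0.683]
wrist_force: [-0.5, -0.2, 0.6]
finger_gap: 0.094
```

Run:
```python
from h import *
plan([.4563,-.2385,.021],120.1)
P,R,s=cur()
im=vision.snapshot("wrist"); cv2.imwrite("pics/w1.png",im[:,:,::-1])
```

```text
t 2.25 P [ 0.4565 -0.2377  0.1601] yaw -59.7 xax [-0.001 -0.    -1.   ] j6 0.45 gap 0.094 F [-0.5 -0.2  0.6]
offset mm [139.1   0.6   0.5] rot [ 0.16  0.05 -0.  ]
```

View pics/w1.png

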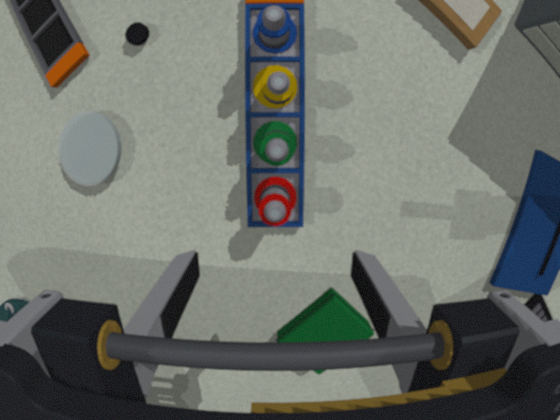

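```bash
cat >> h.py <<'E'
def wproj(P,R,c):
    T=np.array(c["hand_eye"]); K=np.array(c["K"])
    def f(X,_=None):
        X=np.atleast_2d(X); Xt=(X-P)@R; Xc=(Xt-T[:3,3])@T[:3,:3]
        rr=np.hypot(Xc[:,0],Xc[:,1]); th=np.arctan2(rr,Xc[:,2]); k=K[0,0]*th/np.maximum(rr,1e-9)
        return np.c_[K[0,2]+k*Xc[:,0],K[1,2]+k*Xc[:,1]]
    return f
def fitw(cols,z0s,x0s):
    import h as me
    global proj
    P,R,s=cur(); vision.snapshot("wrist"); f=wproj(P,R,vision.get_calibration("wrist")); old=proj; proj=f
    out={}
    for c in cols:
        r=models.regions_of("objective_"+c,"wrist")
        if not r: print(c,"none"); continue
        G=cv2.GaussianBlur(r[0]["pixels"].astype(np.float32),(0,0),1); x0=np.array(x0s[c])
        o=minimize(lambda p:((soft(p[0],p[1],z0s,H[c],None)-G)**2).sum(),x0,method="Nelder-Mead",options=dict(initial_simplex=[x0,x0+[.006,0],x0+[0,.006]],xatol=1e-4))
        print(c,"wrist",o.x.round(4),"cost",round(o.fun,1),"px",int(r[0]["pixels"].sum()),"p",round(r[0]["p"],2)); out[c]=o.x
    proj=old; return out
X0={'red':[.4563,-.2385],'green':[.509,-.2097],'yellow':[.5631,-.1804],'blue':[.616,-.1458]}
E
python3 - <<'E'
from h import *
fitw(X0,.008,X0)
E
```

```text
red wrist [ 0.4569 -0.2373] cost 39.3 px 1071 p 0.64
green wrist [ 0.5088 -0.2088] cost 5.0 px 1006 p 0.92
yellow wrist [ 0.5626 -0.179 ] cost 31.6 px 1005 p 0.58
blue wrist [ 0.6142 -0.1445] cost 36.7 px 1222 p 0.67
```

Emit:
send_rows(rot=[[0,0,0],[0,0,0],[0,0,0],[0,0,0],[0,0,0],[0,0,0],[0,0,0],[0,0,0]], offset=[[20,0,0],[45,0,0],[70,0,0],[95,0,0],[115,0,0],[130,0,0],[139,0,0],[139,0,0]], claw=[-1,-1,-1,-1,-1,-1,-1,-1])

```text
clock: 3.35
tcp_pos: [0.455, -0.2381, 0.0199]
orientation: [-0.183, -0.682, -0.184, 0.684]
wrist_force: [-0.5, 0.3, -0.3]
finger_gap: 0.0941
```

Emit:
send_rows(rot=[[0,0,0],[0,0,0],[0,0,0],[0,0,0],[0,0,0],[0,0,0],[0,0,0],[0,0,0],[0,0,0],[0,0,0]], offset=[[0,0,0],[0,0,0],[0,0,0],[0,0,0],[0,0,0],[0,0,0],[0,0,0],[0,0,0],[0,0,0],[0,0,0]], claw=[-0.7,-0.5,-0.3,-0.1,0,0.1,0.2,0.3,0.5,1])

```text
clock: 4.35
tcp_pos: [0.4562, -0.2381, 0.0211]
orientation: [-0.184, -0.683, -0.184, 0.683]
wrist_force: [-0.4, 0.3, 0.1]
finger_gap: 0.0319
```

Run:
```python
from h import *
plan([.4566,-.2380,.021],120.1)
im=vision.snapshot("wrist"); cv2.imwrite("pics/w2.png",im[:,:,::-1])
```

```text
t 4.35 P [ 0.4562 -0.2381  0.0211] yaw -59.9 xax [-0.  0. -1.] j6 0.45 gap 0.0319 F [-0.4  0.3  0.1]
offset mm [ 0.1  0.2 -0.4] rot [0.04 0.   0.01]
```

View pics/w2.png

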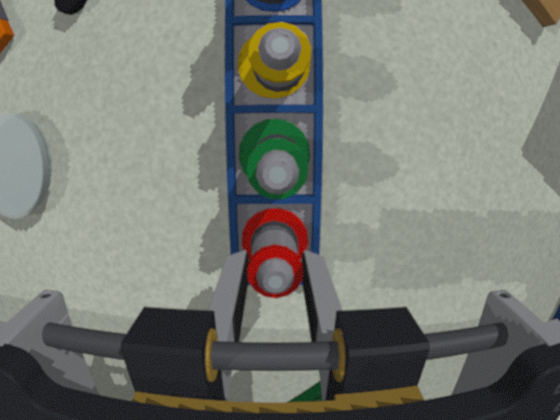

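Emit:
send_rows(rot=[[0,0,0],[0,0,0],[0,0,0],[0,0,0],[0,0,0]], offset=[[0,0,0],[0,0,0],[0,0,0],[0,0,0],[0,0,0]], claw=[1,1,1,1,1])

```text
clock: 4.9
tcp_pos: [0.4562, -0.2381, 0.0211]
orientation: [-0.184, -0.683, -0.184, 0.683]
wrist_force: [0.1, 1.3, -0.1]
finger_gap: 0.032
```

Emit:
send_rows(rot=[[0,0,0],[0,0,0],[0,0,0],[0,0,0],[0,0,0],[0,0,0],[0,0,0],[0,0,0],[0,0,0]], offset=[[-3,0,0],[-10,0,0],[-25,0,0],[-45,0,0],[-65,0,0],[-85,0,0],[-100,0,0],[-110,0,0],[-110,0,0]], claw=[1,1,1,1,1,1,1,1,1])

```text
clock: 5.8
tcp_pos: [0.4572, -0.2388, 0.133]
orientation: [0.185, 0.684, 0.183, -0.682]
wrist_force: [-0.0, 0.4, -1.7]
finger_gap: 0.0318
```

Run:
```python
from h import *
plan([.4974,.1144,.131],152.5)
im=vision.snapshot("wrist"); cv2.imwrite("pics/w3.png",im[:,:,::-1])
```

```text
t 5.8 P [ 0.4572 -0.2388  0.133 ] yaw -59.9 xax [ 0.003 -0.002 -1.   ] j6 0.45 gap 0.0318 F [-0.   0.4 -1.7]
offset mm [   1.4 -285.3 -212.1] rot [-3.237e+01 -3.000e-02 -2.000e-01]
```

View pics/w3.png

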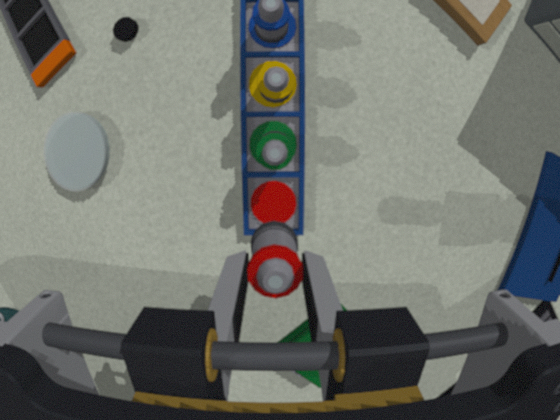

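Emit:
send_rows(rot=[[-2,0,0],[-5,0,0],[-9,0,0],[-13,0,0],[-17,0,0],[-21,0,0],[-25,0,0],[-29,0,0],[-31,0,0],[-32.4,0,0]], offset=[[0,-11,-8],[0,-37,-28],[0,-72,-54],[0,-108,-81],[0,-145,-108],[0,-182,-136],[0,-219,-163],[0,-252,-188],[0,-274,-204],[0,-284,-212]], claw=[1,1,1,1,1,1,1,1,1,1])

```text
clock: 6.85
tcp_pos: [0.4956, 0.1169, 0.1297]
orientation: [-0.368, -0.603, -0.369, 0.604]
wrist_force: [0.9, 0.0, -1.8]
finger_gap: 0.0321
```

Emit:
send_rows(rot=[[0,0,0],[0,0,0],[0,0,0]], offset=[[0,0,0],[0,0,0],[0,0,0]], claw=[1,1,1])

```text
clock: 7.15
tcp_pos: [0.4969, 0.1125, 0.1309]
orientation: [-0.367, -0.604, -0.366, 0.605]
wrist_force: [0.1, 0.0, -0.6]
finger_gap: 0.0317
```

Run:
```python
from h import *
plan([.4974,.1144,.018],152.5)
im=vision.snapshot("wrist"); cv2.imwrite("pics/w4.png",im[:,:,::-1])
im=vision.snapshot("top"); cv2.imwrite("pics/t4.png",im[:,:,::-1])
```

```text
t 7.15 P [0.4969 0.1125 0.1309] yaw -27.6 xax [-0.001 -0.001 -1.   ] j6 0.59 gap 0.0317 F [ 0.1  0.  -0.6]
offset mm [112.9  -0.4  -2. ] rot [-0.08  0.05  0.01]
```

View pics/w4.png

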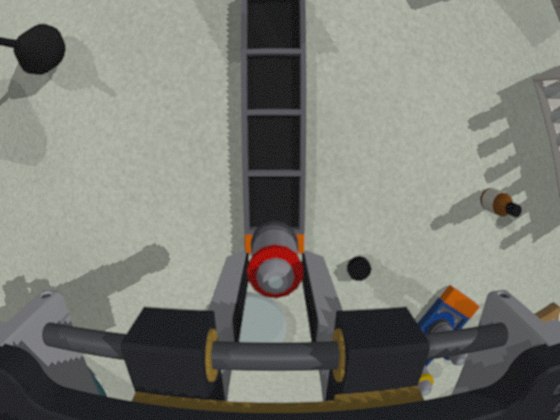

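Run:
```python
from h import *
P,R,s=cur(); f=wproj(P,R,vision.get_calibration("wrist"))
d=np.array([.0866,.1665]); d/=np.linalg.norm(d); c=np.array([.4974,.1144])
for k in (31,93,155): print(k,f(np.r_[c+d*k/1000,.013]).round(1))
n=np.array([-d[1],d[0]])
for k in(-29.5,29.5): print(f(np.r_[c+d*.062+n*k/1000,.013]).round(1))
c4=vision.get_calibration("top")
for k in (31,93,155): print(proj(np.r_[c+d*k/1000,.013],c4).round(1))
```

```text
31 [[273.4 173.4]]
93 [[273.3 111.5]]
155 [[273.2  50.4]]
[[303.1 142.7]]
[[243.6 142.9]]
[[192.8 245.8]]
[[164.6 231.5]]
[[136.7 217.3]]
```

Emit:
send_rows(rot=[[0,0,0],[0,0,0],[0,0,0],[0,0,0],[0,0,0],[0,0,0],[0,0,0],[0,0,0],[0,0,0],[0,0,0]], offset=[[10,0,-1],[30,0,-1],[50,0,-1],[70,0,-1],[85,0,-1],[97,0,-1],[104,0,-1],[108,0,-1],[110,0,-1],[111,0,-1]], claw=[1,1,1,1,1,1,1,1,1,1])

```text
clock: 8.25
tcp_pos: [0.498, 0.1148, 0.0206]
orientation: [0.367, 0.605, 0.367, -0.604]
wrist_force: [-0.5, 0.5, -1.5]
finger_gap: 0.0316
```

Emit:
send_rows(rot=[[0,0,0],[0,0,0],[0,0,0]], offset=[[0.5,0,0],[1,0,0],[1,0,0]], claw=[1,1,1])

```text
clock: 8.55
tcp_pos: [0.4977, 0.1148, 0.0195]
orientation: [0.367, 0.605, 0.367, -0.604]
wrist_force: [-0.6, 1.2, -2.0]
finger_gap: 0.0316
```

Emit:
send_rows(rot=[[0,0,0],[0,0,0],[0,0,0]], offset=[[0.5,0,0],[0.8,0,0],[0.8,0,0]], claw=[1,1,1])

```text
clock: 8.85
tcp_pos: [0.4974, 0.1147, 0.0183]
orientation: [-0.367, -0.604, -0.367, 0.604]
wrist_force: [-0.5, 0.1, -0.7]
finger_gap: 0.0317
```

Emit:
send_rows(rot=[[0,0,0],[0,0,0],[0,0,0]], offset=[[0.4,0,0],[0.4,0,0],[0.4,0,0]], claw=[1,1,1])

```text
clock: 9.15
tcp_pos: [0.4976, 0.1148, 0.0182]
orientation: [0.367, 0.604, 0.367, -0.604]
wrist_force: [0.3, -0.3, -0.1]
finger_gap: 0.0315
```

Emit:
send_rows(rot=[[0,0,0],[0,0,0],[0,0,0]], offset=[[0.4,0,0],[0.4,0,0],[0.4,0,0]], claw=[1,1,1])

```text
clock: 9.45
tcp_pos: [0.4976, 0.1149, 0.0181]
orientation: [0.367, 0.605, 0.367, -0.604]
wrist_force: [-1.9, 0.5, 3.0]
finger_gap: 0.0315
```

Emit:
send_rows(rot=[[0,0,0],[0,0,0],[0,0,0],[0,0,0],[0,0,0],[0,0,0],[0,0,0],[0,0,0],[0,0,0],[0,0,0]], offset=[[0,0,0],[0,0,0],[0,0,0],[0,0,0],[0,0,0],[0,0,0],[0,0,0],[0,0,0],[0,0,0],[0,0,0]], claw=[0.3,0.2,0.1,0,-0.2,-0.4,-0.6,-0.8,-1,-1])

```text
clock: 10.45
tcp_pos: [0.4975, 0.1147, 0.0176]
orientation: [0.367, 0.604, 0.367, -0.604]
wrist_force: [0.9, -1.2, -0.2]
finger_gap: 0.0914
```

Emit:
send_rows(rot=[[0,0,0],[0,0,0],[0,0,0],[0,0,0],[0,0,0],[0,0,0]], offset=[[-10,0,0],[-35,0,0],[-70,0,0],[-105,0,0],[-132,0,0],[-142,0,0]], claw=[-1,-1,-1,-1,-1,-1])

```text
clock: 11.05
tcp_pos: [0.4995, 0.115, 0.1642]
orientation: [0.368, 0.607, 0.366, -0.602]
wrist_force: [-0.6, -0.1, -0.1]
finger_gap: 0.094
```

Emit:
send_rows(rot=[[0,0,0],[0,0,0]], offset=[[0,0,0],[0,0,0]], claw=[-1,-1])

```text
clock: 11.25
tcp_pos: [0.4968, 0.1146, 0.1583]
orientation: [-0.367, -0.604, -0.367, 0.605]
wrist_force: [0.1, 0.2, -0.1]
finger_gap: 0.0937
```

Run:
```python
from h import *
fitw(["red"],.005,{"red":[.4974,.1144]})
plan([.509,-.2093,.16],120.1)
im=vision.snapshot("wrist"); cv2.imwrite("pics/w5.png",im[:,:,::-1])
```

```text
red wrist [0.4975 0.1153] cost 18.4 px 1119 p 0.84
t 11.35 P [0.4963 0.1146 0.1573] yaw -27.5 xax [-0.004 -0.001 -1.   ] j6 0.6 gap 0.0942 F [-0.3  0.3  0.1]
offset mm [ -2.5 160.7 281.5] rot [32.43  0.18  0.14]
```

View pics/w5.png

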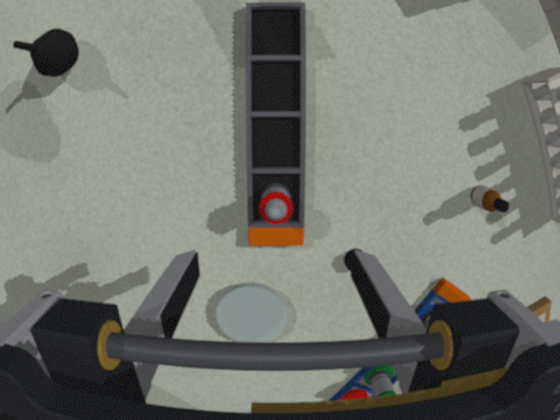

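Emit:
send_rows(rot=[[3,0,0],[8,0,0],[14,0,0],[20,0,0],[26,0,0],[30,0,0],[32.4,0,0],[32.4,0,0],[32.4,0,0],[32.4,0,0]], offset=[[0,12,21],[0,37,65],[0,63,111],[0,89,157],[0,115,203],[0,138,244],[0,153,270],[0,160,282],[0,160,282],[0,160,282]], claw=[-1,-1,-1,-1,-1,-1,-1,-1,-1,-1])

```text
clock: 12.4
tcp_pos: [0.5092, -0.2079, 0.1588]
orientation: [-0.183, -0.682, -0.185, 0.683]
wrist_force: [-0.6, -0.1, 0.7]
finger_gap: 0.094
```

Emit:
send_rows(rot=[[0,0,0],[0,0,0],[0,0,0]], offset=[[0,0,0],[0,0,0],[0,0,0]], claw=[-1,-1,-1])

```text
clock: 12.7
tcp_pos: [0.5096, -0.2081, 0.1599]
orientation: [0.185, 0.683, 0.184, -0.682]
wrist_force: [-0.1, -0.6, -0.6]
finger_gap: 0.0939
```

Run:
```python
from h import *
fitw(["green","yellow","blue"],.008,X0)
plan([.509,-.2093,.021],120.1)
```

```text
green none
yellow wrist [ 0.5629 -0.179 ] cost 18.0 px 962 p 0.64
blue wrist [ 0.615  -0.1438] cost 6.9 px 1083 p 0.66
t 12.9 P [ 0.5095 -0.2089  0.1597] yaw -59.8 xax [ 0. -0. -1.] j6 0.55 gap 0.0937 F [ 0.7 -0.4  0.3]
offset mm [1.387e+02 1.000e-01 6.000e-01] rot [ 0.07 -0.01 -0.02]
```

Emit:
send_rows(rot=[[0,0,0],[0,0,0],[0,0,0],[0,0,0],[0,0,0],[0,0,0],[0,0,0],[0,0,0],[0,0,0],[0,0,0]], offset=[[15,0,0],[40,0,0],[65,0,0],[90,0,0],[112,0,0],[128,0,0],[136,0,0],[138.5,0,0],[138.5,0,0],[138.5,0,0]], claw=[-1,-1,-1,-1,-1,-1,-1,-1,-1,-1])

```text
clock: 13.9
tcp_pos: [0.5101, -0.2097, 0.0221]
orientation: [0.184, 0.683, 0.183, -0.682]
wrist_force: [-0.5, 0.7, 0.3]
finger_gap: 0.094
```

Emit:
send_rows(rot=[[0,0,0],[0,0,0],[0,0,0],[0,0,0],[0,0,0],[0,0,0],[0,0,0],[0,0,0],[0,0,0],[0,0,0]], offset=[[0,0,0],[0,0,0],[0,0,0],[0,0,0],[0,0,0],[0,0,0],[0,0,0],[0,0,0],[0,0,0],[0,0,0]], claw=[-0.5,-0.2,0,0.1,0.2,0.3,0.5,1,1,1])

```text
clock: 14.9
tcp_pos: [0.5093, -0.2092, 0.021]
orientation: [-0.184, -0.683, -0.184, 0.683]
wrist_force: [-0.5, 0.4, 0.7]
finger_gap: 0.0319
```

Run:
```python
from h import *
plan([.5261,.1697,.131],152.5)
im=vision.snapshot("wrist"); cv2.imwrite("pics/w6.png",im[:,:,::-1])
```

```text
t 14.9 P [ 0.5093 -0.2092  0.021 ] yaw -59.9 xax [-0.  0. -1.] j6 0.55 gap 0.0319 F [-0.5  0.4  0.7]
offset mm [-109.9 -319.3 -204.7] rot [-3.236e+01  0.000e+00  1.000e-02]
```

View pics/w6.png

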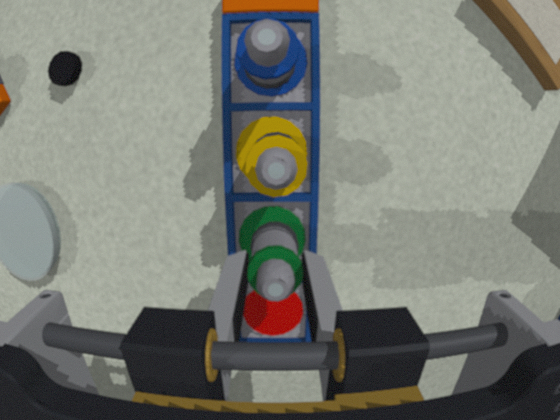

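Emit:
send_rows(rot=[[0,0,0],[0,0,0],[0,0,0],[0,0,0],[0,0,0],[0,0,0],[0,0,0],[0,0,0],[0,0,0],[0,0,0]], offset=[[0,0,0],[0,0,0],[-3,0,0],[-10,0,0],[-25,0,0],[-45,0,0],[-65,0,0],[-85,0,0],[-102,0,0],[-110,0,0]], claw=[1,1,1,1,1,1,1,1,1,1])

```text
clock: 15.95
tcp_pos: [0.5107, -0.21, 0.1346]
orientation: [0.185, 0.684, 0.182, -0.681]
wrist_force: [0.4, -0.4, -2.6]
finger_gap: 0.032
```

Emit:
send_rows(rot=[[-2,0,0],[-5,0,0],[-9,0,0],[-13,0,0],[-17,0,0],[-21,0,0],[-25,0,0],[-29,0,0],[-31,0,0],[-32.4,0,0]], offset=[[0,-13,-8],[0,-43,-28],[0,-81,-52],[0,-119,-76],[0,-157,-101],[0,-195,-125],[0,-233,-149],[0,-271,-174],[0,-304,-195],[0,-319,-204.5]], claw=[1,1,1,1,1,1,1,1,1,1])

```text
clock: 16.95
tcp_pos: [0.5241, 0.1737, 0.1297]
orientation: [-0.368, -0.603, -0.37, 0.604]
wrist_force: [0.2, -1.3, -1.9]
finger_gap: 0.0321
```

Emit:
send_rows(rot=[[0,0,0],[0,0,0],[0,0,0],[0,0,0]], offset=[[0,0,0],[0,0,0],[0,0,0],[0,0,0]], claw=[1,1,1,1])

```text
clock: 17.35
tcp_pos: [0.526, 0.1682, 0.1309]
orientation: [-0.367, -0.604, -0.366, 0.605]
wrist_force: [-0.0, 0.2, -3.0]
finger_gap: 0.0317
```

Run:
```python
from h import *
plan([.5261,.1697,.018],152.5)
im=vision.snapshot("wrist"); cv2.imwrite("pics/w7.png",im[:,:,::-1])
```

```text
t 17.35 P [0.526  0.1682 0.1309] yaw -27.6 xax [-0. -0. -1.] j6 0.69 gap 0.0317 F [-0.   0.2 -3. ]
offset mm [112.9  -0.6  -1.4] rot [-0.06  0.03  0.01]
```

View pics/w7.png

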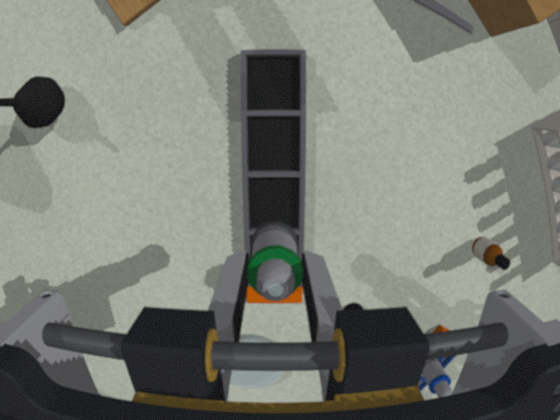

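Emit:
send_rows(rot=[[0,0,0],[0,0,0],[0,0,0],[0,0,0],[0,0,0],[0,0,0],[0,0,0],[0,0,0],[0,0,0],[0,0,0]], offset=[[10,0,-1],[30,0,-1],[50,0,-1],[70,0,-1],[85,0,-1],[97,0,-1],[104,0,-1],[108,0,-1],[110,0,-1],[111,0,-1]], claw=[1,1,1,1,1,1,1,1,1,1])

```text
clock: 18.4
tcp_pos: [0.5271, 0.1703, 0.0206]
orientation: [0.367, 0.605, 0.367, -0.604]
wrist_force: [-0.3, 0.2, -2.4]
finger_gap: 0.032
```

Emit:
send_rows(rot=[[0,0,0],[0,0,0],[0,0,0],[0,0,0],[0,0,0]], offset=[[0.5,0,0],[1,0,0],[1.4,0,0],[1.8,0,0],[1.8,0,0]], claw=[1,1,1,1,1])

```text
clock: 18.9
tcp_pos: [0.5266, 0.1702, 0.0183]
orientation: [0.367, 0.604, 0.367, -0.604]
wrist_force: [-0.3, 0.3, -1.5]
finger_gap: 0.0318
```

Emit:
send_rows(rot=[[0,0,0],[0,0,0],[0,0,0]], offset=[[0.4,0,0],[0.4,0,0],[0.4,0,0]], claw=[1,1,1])

```text
clock: 19.2
tcp_pos: [0.5267, 0.1702, 0.018]
orientation: [0.367, 0.604, 0.367, -0.604]
wrist_force: [-0.1, 0.2, -0.5]
finger_gap: 0.0318
```

Emit:
send_rows(rot=[[0,0,0],[0,0,0],[0,0,0]], offset=[[0.4,0,0],[0.4,0,0],[0.4,0,0]], claw=[1,1,1])

```text
clock: 19.5
tcp_pos: [0.5267, 0.1703, 0.018]
orientation: [0.367, 0.605, 0.367, -0.604]
wrist_force: [-1.3, 0.1, 2.6]
finger_gap: 0.0318
```

Emit:
send_rows(rot=[[0,0,0],[0,0,0],[0,0,0],[0,0,0],[0,0,0],[0,0,0],[0,0,0],[0,0,0],[0,0,0],[0,0,0]], offset=[[0,0,0],[0,0,0],[0,0,0],[0,0,0],[0,0,0],[0,0,0],[0,0,0],[0,0,0],[0,0,0],[0,0,0]], claw=[0.3,0.2,0.1,0,-0.2,-0.4,-0.6,-0.8,-1,-1])

```text
clock: 20.5
tcp_pos: [0.5266, 0.1701, 0.0175]
orientation: [-0.367, -0.604, -0.367, 0.604]
wrist_force: [0.3, -0.0, -0.6]
finger_gap: 0.0914
```

Emit:
send_rows(rot=[[0,0,0],[0,0,0],[0,0,0],[0,0,0],[0,0,0],[0,0,0],[0,0,0],[0,0,0],[0,0,0]], offset=[[-10,0,0],[-30,0,0],[-60,0,0],[-90,0,0],[-120,0,0],[-137,0,0],[-142,0,0],[-142,0,0],[-142,0,0]], claw=[-1,-1,-1,-1,-1,-1,-1,-1,-1])

```text
clock: 21.4
tcp_pos: [0.5259, 0.17, 0.1583]
orientation: [-0.367, -0.604, -0.367, 0.605]
wrist_force: [0.3, 0.4, -0.1]
finger_gap: 0.0936
```

Run:
```python
from h import *
fitw(["red","green"],.005,{"red":[.4974,.1144],"green":[.5266,.1702]})
plan([.5628,-.1797,.16],120.1)
im=vision.snapshot("wrist"); cv2.imwrite("pics/w8.png",im[:,:,::-1])
```

```text
red none
green wrist [0.5267 0.1707] cost 66.6 px 1026 p 0.92
t 21.55 P [0.5258 0.17   0.1578] yaw -27.5 xax [-0.003 -0.001 -1.   ] j6 0.69 gap 0.0941 F [ 0.8 -0.3  0.1]
offset mm [ -2.1 194.2 293.2] rot [32.43  0.15  0.09]
```

View pics/w8.png

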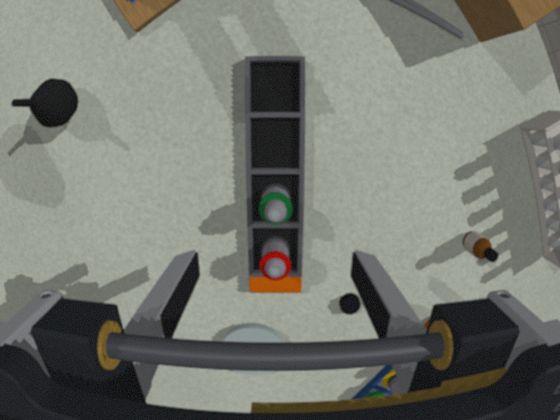

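Red and green are standing in their pockets, at about (275,265) and (275,208). Next is yellow.

Emit:
send_rows(rot=[[3,0,0],[8,0,0],[13,0,0],[18,0,0],[23,0,0],[27,0,0],[30,0,0],[32,0,0],[32.4,0,0],[32.4,0,0]], offset=[[0,12,19],[0,36,55],[0,61,93],[0,87,131],[0,112,170],[0,138,208],[0,163,247],[0,184,279],[0,193.5,293.5],[0,193.5,293.5]], claw=[-1,-1,-1,-1,-1,-1,-1,-1,-1,-1])

```text
clock: 22.6
tcp_pos: [0.5625, -0.1811, 0.1584]
orientation: [-0.182, -0.683, -0.183, 0.684]
wrist_force: [-0.4, 0.6, -1.0]
finger_gap: 0.0937
```

Emit:
send_rows(rot=[[0,0,0],[0,0,0],[0,0,0],[0,0,0]], offset=[[0,0,0],[0,0,0],[0,0,0],[0,0,0]], claw=[-1,-1,-1,-1])

```text
clock: 23.0
tcp_pos: [0.563, -0.1782, 0.1598]
orientation: [0.185, 0.683, 0.184, -0.682]
wrist_force: [0.7, -0.5, -0.1]
finger_gap: 0.094
```

Run:
```python
from h import *
fitw(["yellow","blue"],.008,X0)
plan([.5628,-.1797,.021],120.1)
```

```text
yellow wrist [ 0.5632 -0.1792] cost 43.8 px 1073 p 0.66
blue wrist [ 0.6148 -0.1441] cost 16.5 px 961 p 0.85
t 23.15 P [ 0.563  -0.1788  0.1597] yaw -59.8 xax [ 0. -0. -1.] j6 0.64 gap 0.094 F [ 0.1  0.5 -0.1]
offset mm [138.7   0.6   0.6] rot [ 0.09 -0.01 -0.01]
```

Emit:
send_rows(rot=[[0,0,0],[0,0,0],[0,0,0],[0,0,0],[0,0,0],[0,0,0],[0,0,0],[0,0,0],[0,0,0],[0,0,0]], offset=[[15,0,0],[40,0,0],[65,0,0],[90,0,0],[112,0,0],[128,0,0],[136,0,0],[138.5,0,0],[138.5,0,0],[138.5,0,0]], claw=[-1,-1,-1,-1,-1,-1,-1,-1,-1,-1])

```text
clock: 24.15
tcp_pos: [0.5637, -0.1798, 0.0221]
orientation: [0.184, 0.683, 0.183, -0.682]
wrist_force: [0.2, -0.1, 0.1]
finger_gap: 0.0937
```

Emit:
send_rows(rot=[[0,0,0],[0,0,0],[0,0,0],[0,0,0],[0,0,0],[0,0,0],[0,0,0],[0,0,0],[0,0,0],[0,0,0]], offset=[[0,0,0],[0,0,0],[0,0,0],[0,0,0],[0,0,0],[0,0,0],[0,0,0],[0,0,0],[0,0,0],[0,0,0]], claw=[-0.5,-0.2,0,0.1,0.2,0.3,0.5,1,1,1])

```text
clock: 25.15
tcp_pos: [0.5628, -0.1794, 0.0209]
orientation: [-0.184, -0.683, -0.184, 0.683]
wrist_force: [-0.8, 0.9, 0.1]
finger_gap: 0.032
```

Run:
```python
from h import *
plan([.5550,.2251,.131],152.5)
```

```text
t 25.15 P [ 0.5628 -0.1794  0.0209] yaw -59.9 xax [-0.  0. -1.] j6 0.64 gap 0.032 F [-0.8  0.9  0.1]
offset mm [-110.  -353.8 -196.3] rot [-3.237e+01  0.000e+00  1.000e-02]
```

Emit:
send_rows(rot=[[0,0,0],[0,0,0],[0,0,0],[0,0,0],[0,0,0],[0,0,0],[0,0,0],[0,0,0],[0,0,0],[0,0,0]], offset=[[0,0,0],[0,0,0],[-3,0,0],[-10,0,0],[-25,0,0],[-45,0,0],[-65,0,0],[-85,0,0],[-102,0,0],[-110,0,0]], claw=[1,1,1,1,1,1,1,1,1,1])

```text
clock: 26.15
tcp_pos: [0.5642, -0.1801, 0.1347]
orientation: [0.185, 0.684, 0.183, -0.681]
wrist_force: [0.8, 0.4, -1.7]
finger_gap: 0.032
```

Emit:
send_rows(rot=[[-2,0,0],[-5,0,0],[-9,0,0],[-13,0,0],[-17,0,0],[-21,0,0],[-25,0,0],[-29,0,0],[-31,0,0],[-32.4,0,0]], offset=[[0,-14,-8],[0,-46,-26],[0,-85,-47],[0,-124,-69],[0,-163,-90],[0,-202,-112],[0,-241,-133],[0,-280,-155],[0,-318,-177],[0,-354,-196]], claw=[1,1,1,1,1,1,1,1,1,1])

```text
clock: 27.15
tcp_pos: [0.5529, 0.228, 0.1297]
orientation: [-0.368, -0.603, -0.369, 0.604]
wrist_force: [0.6, -0.7, -1.9]
finger_gap: 0.0321
```

Emit:
send_rows(rot=[[0,0,0],[0,0,0],[0,0,0],[0,0,0],[0,0,0]], offset=[[0,0,0],[0,0,0],[0,0,0],[0,0,0],[0,0,0]], claw=[1,1,1,1,1])

```text
clock: 27.65
tcp_pos: [0.5548, 0.2239, 0.1309]
orientation: [-0.367, -0.605, -0.366, 0.605]
wrist_force: [0.3, 0.3, -2.1]
finger_gap: 0.0317
```

Run:
```python
from h import *
plan([.5550,.2251,.018],152.5)
im=vision.snapshot("wrist"); cv2.imwrite("pics/w9.png",im[:,:,::-1])
```

```text
t 27.65 P [0.5548 0.2239 0.1309] yaw -27.6 xax [-0. -0. -1.] j6 0.77 gap 0.0317 F [ 0.3  0.3 -2.1]
offset mm [112.9  -0.4  -1.2] rot [-0.07  0.01 -0.  ]
```

View pics/w9.png

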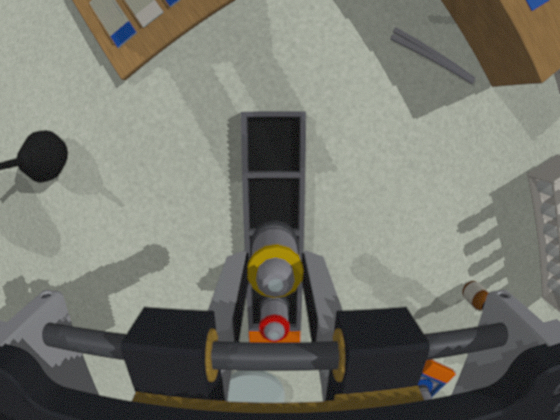

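Emit:
send_rows(rot=[[0,0,0],[0,0,0],[0,0,0],[0,0,0],[0,0,0],[0,0,0],[0,0,0],[0,0,0],[0,0,0],[0,0,0]], offset=[[10,0,-1],[30,0,-1],[50,0,-1],[70,0,-1],[85,0,-1],[97,0,-1],[104,0,-1],[108,0,-1],[110,0,-1],[111,0,-1]], claw=[1,1,1,1,1,1,1,1,1,1])

```text
clock: 28.7
tcp_pos: [0.5557, 0.2262, 0.0206]
orientation: [0.367, 0.605, 0.367, -0.604]
wrist_force: [-0.4, 0.2, -2.0]
finger_gap: 0.0319
```

Emit:
send_rows(rot=[[0,0,0],[0,0,0],[0,0,0],[0,0,0],[0,0,0]], offset=[[0.5,0,0],[1,0,0],[1.4,0,0],[1.8,0,0],[1.8,0,0]], claw=[1,1,1,1,1])

```text
clock: 29.2
tcp_pos: [0.5552, 0.2259, 0.0182]
orientation: [-0.367, -0.604, -0.367, 0.604]
wrist_force: [0.3, -0.2, -2.3]
finger_gap: 0.0319
```

Emit:
send_rows(rot=[[0,0,0],[0,0,0],[0,0,0],[0,0,0]], offset=[[0.4,0,0],[0.8,0,0],[0.8,0,0],[0.8,0,0]], claw=[1,1,1,1])

```text
clock: 29.6
tcp_pos: [0.5553, 0.2261, 0.0179]
orientation: [0.367, 0.605, 0.367, -0.604]
wrist_force: [-0.7, 0.8, 1.9]
finger_gap: 0.032
```

Emit:
send_rows(rot=[[0,0,0],[0,0,0],[0,0,0],[0,0,0],[0,0,0],[0,0,0],[0,0,0],[0,0,0],[0,0,0],[0,0,0]], offset=[[0,0,0],[0,0,0],[0,0,0],[0,0,0],[0,0,0],[0,0,0],[0,0,0],[0,0,0],[0,0,0],[0,0,0]], claw=[0.3,0.2,0.1,0,-0.2,-0.4,-0.6,-0.8,-1,-1])

```text
clock: 30.6
tcp_pos: [0.5552, 0.2259, 0.0174]
orientation: [0.367, 0.604, 0.367, -0.604]
wrist_force: [1.0, 0.1, 0.4]
finger_gap: 0.0912
```

Emit:
send_rows(rot=[[0,0,0],[0,0,0],[0,0,0],[0,0,0],[0,0,0],[0,0,0],[0,0,0],[0,0,0],[0,0,0]], offset=[[-10,0,0],[-30,0,0],[-60,0,0],[-90,0,0],[-120,0,0],[-137,0,0],[-142,0,0],[-142,0,0],[-142,0,0]], claw=[-1,-1,-1,-1,-1,-1,-1,-1,-1])

```text
clock: 31.5
tcp_pos: [0.5545, 0.2258, 0.1581]
orientation: [-0.367, -0.604, -0.367, 0.605]
wrist_force: [0.4, -0.7, -0.1]
finger_gap: 0.0938
```

Run:
```python
from h import *
fitw(["yellow","green"],.005,{"yellow":[.5553,.2261],"green":[.5266,.1702]})
plan([.6151,-.1448,.16],120.1)
im=vision.snapshot("wrist"); cv2.imwrite("pics/w10.png",im[:,:,::-1])
```

```text
yellow wrist [0.5553 0.2266] cost 36.3 px 1073 p 0.59
green wrist [0.5258 0.1695] cost 39.7 px 1185 p 0.87
t 31.65 P [0.5544 0.2257 0.1576] yaw -27.5 xax [-0.003 -0.001 -1.   ] j6 0.77 gap 0.0943 F [-0.7 -0.3  0.4]
offset mm [ -2.2 224.8 300.7] rot [32.43  0.16  0.08]
```

View pics/w10.png

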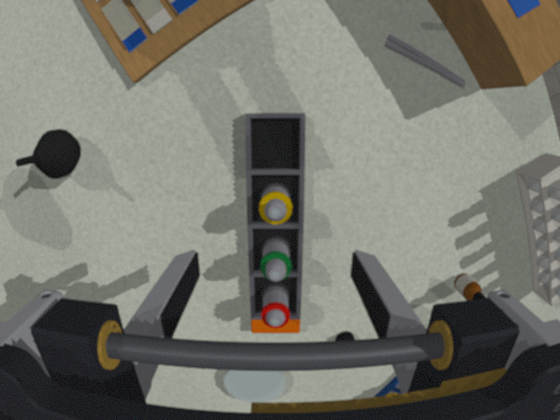

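Red, green and yellow are all upright and in their pockets; the empty far pocket is at about (275,145). Last is blue.

Emit:
send_rows(rot=[[3,0,0],[8,0,0],[13,0,0],[18,0,0],[23,0,0],[27,0,0],[30,0,0],[32,0,0],[32.4,0,0],[32.4,0,0]], offset=[[0,12,16],[0,37,50],[0,64,86],[0,91,122],[0,118,158],[0,145,195],[0,172,231],[0,199,267],[0,217,292],[0,224.5,301]], claw=[-1,-1,-1,-1,-1,-1,-1,-1,-1,-1])

```text
clock: 32.7
tcp_pos: [0.6151, -0.1478, 0.1581]
orientation: [-0.182, -0.682, -0.183, 0.684]
wrist_force: [0.4, -0.4, 0.0]
finger_gap: 0.0943
```

Emit:
send_rows(rot=[[0,0,0],[0,0,0],[0,0,0],[0,0,0],[0,0,0]], offset=[[0,0,0],[0,0,0],[0,0,0],[0,0,0],[0,0,0]], claw=[-1,-1,-1,-1,-1])

```text
clock: 33.2
tcp_pos: [0.6156, -0.1434, 0.1597]
orientation: [0.184, 0.683, 0.184, -0.683]
wrist_force: [-0.4, 0.0, 1.1]
finger_gap: 0.0942
```

Run:
```python
from h import *
fitw(["blue"],.008,X0)
plan([.6150,-.1446,.021],120.1)
im=vision.snapshot("wrist"); cv2.imwrite("pics/w11.png",im[:,:,::-1])
```

```text
blue wrist [ 0.6153 -0.1436] cost 44.1 px 1086 p 0.84
t 33.3 P [ 0.6156 -0.1439  0.1596] yaw -59.8 xax [ 0. -0. -1.] j6 0.72 gap 0.094 F [0.9 0.7 0.8]
offset mm [138.6   0.3   0.8] rot [ 0.09 -0.01 -0.01]
```

View pics/w11.png

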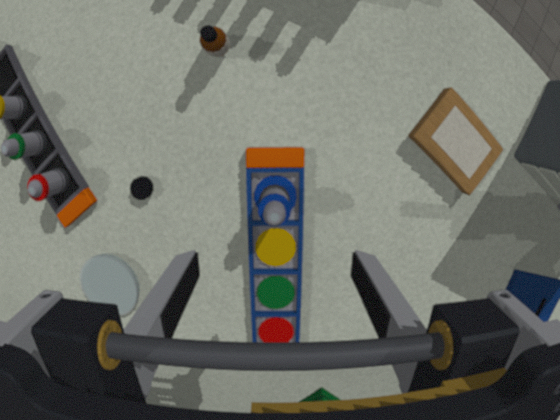

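Emit:
send_rows(rot=[[0,0,0],[0,0,0],[0,0,0],[0,0,0],[0,0,0],[0,0,0],[0,0,0],[0,0,0],[0,0,0],[0,0,0]], offset=[[15,0,0],[40,0,0],[65,0,0],[90,0,0],[112,0,0],[128,0,0],[136,0,0],[138.5,0,0],[138.5,0,0],[138.5,0,0]], claw=[-1,-1,-1,-1,-1,-1,-1,-1,-1,-1])

```text
clock: 34.35
tcp_pos: [0.6165, -0.145, 0.0223]
orientation: [0.184, 0.684, 0.183, -0.682]
wrist_force: [0.1, -0.9, -0.7]
finger_gap: 0.094
```

Emit:
send_rows(rot=[[0,0,0],[0,0,0],[0,0,0],[0,0,0],[0,0,0],[0,0,0],[0,0,0],[0,0,0],[0,0,0],[0,0,0]], offset=[[0,0,0],[0,0,0],[0,0,0],[0,0,0],[0,0,0],[0,0,0],[0,0,0],[0,0,0],[0,0,0],[0,0,0]], claw=[-0.5,-0.2,0,0.1,0.2,0.3,0.5,1,1,1])

```text
clock: 35.35
tcp_pos: [0.6154, -0.1445, 0.0209]
orientation: [-0.184, -0.683, -0.184, 0.683]
wrist_force: [-0.2, 0.4, -0.9]
finger_gap: 0.0316
```

Run:
```python
from h import *
plan([.5838,.2805,.131],152.5)
```

```text
t 35.35 P [ 0.6154 -0.1445  0.0209] yaw -59.9 xax [-0.  0. -1.] j6 0.72 gap 0.0316 F [-0.2  0.4 -0.9]
offset mm [-110.  -383.5 -186. ] rot [-3.236e+01 -0.000e+00  2.000e-02]
```

Emit:
send_rows(rot=[[0,0,0],[0,0,0],[0,0,0],[0,0,0],[0,0,0],[0,0,0],[0,0,0],[0,0,0],[0,0,0],[0,0,0]], offset=[[0,0,0],[0,0,0],[-3,0,0],[-10,0,0],[-25,0,0],[-45,0,0],[-65,0,0],[-85,0,0],[-102,0,0],[-110,0,0]], claw=[1,1,1,1,1,1,1,1,1,1])

```text
clock: 36.35
tcp_pos: [0.6169, -0.1452, 0.1348]
orientation: [0.185, 0.684, 0.183, -0.681]
wrist_force: [0.6, 0.0, -2.1]
finger_gap: 0.0314
```

Emit:
send_rows(rot=[[-2,0,0],[-5,0,0],[-9,0,0],[-13,0,0],[-17,0,0],[-21,0,0],[-25,0,0],[-29,0,0],[-31,0,0],[-32.4,0,0]], offset=[[0,-19,-9],[0,-58,-28],[0,-100,-48],[0,-142,-69],[0,-184,-89],[0,-226,-110],[0,-268,-130],[0,-310,-150],[0,-350,-170],[0,-383.5,-186]], claw=[1,1,1,1,1,1,1,1,1,1])

```text
clock: 37.35
tcp_pos: [0.5832, 0.2829, 0.1311]
orientation: [0.368, 0.604, 0.368, -0.604]
wrist_force: [-0.0, -0.1, -2.4]
finger_gap: 0.0319
```

Emit:
send_rows(rot=[[0,0,0],[0,0,0],[0,0,0],[0,0,0],[0,0,0]], offset=[[0,0,0],[0,0,0],[0,0,0],[0,0,0],[0,0,0]], claw=[1,1,1,1,1])

```text
clock: 37.85
tcp_pos: [0.5843, 0.279, 0.131]
orientation: [0.366, 0.605, 0.366, -0.605]
wrist_force: [0.6, 0.4, -2.0]
finger_gap: 0.0317
```

Run:
```python
from h import *
plan([.5838,.2805,.018],152.5)
im=vision.snapshot("wrist"); cv2.imwrite("pics/w12.png",im[:,:,::-1])
```

```text
t 37.85 P [0.5843 0.279  0.131 ] yaw -27.6 xax [ 0. -0. -1.] j6 0.84 gap 0.0317 F [ 0.6  0.4 -2. ]
offset mm [113.   -1.1  -1.1] rot [-0.09  0.01 -0.01]
```

View pics/w12.png

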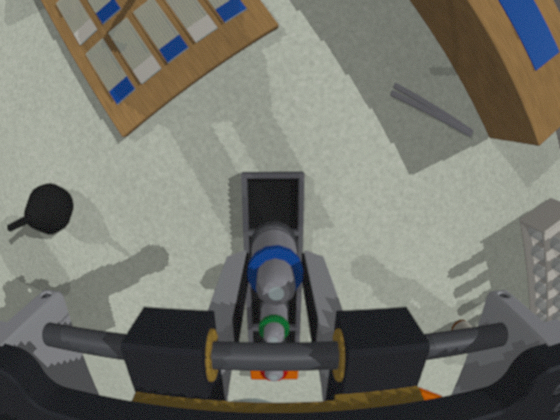

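Emit:
send_rows(rot=[[0,0,0],[0,0,0],[0,0,0],[0,0,0],[0,0,0],[0,0,0],[0,0,0],[0,0,0],[0,0,0],[0,0,0]], offset=[[10,0,-1],[30,0,-1],[50,0,-1],[70,0,-1],[85,0,-1],[97,0,-1],[104,0,-1],[108,0,-1],[110,0,-1],[111,0,-1]], claw=[1,1,1,1,1,1,1,1,1,1])

```text
clock: 38.9
tcp_pos: [0.5849, 0.2814, 0.0205]
orientation: [0.367, 0.605, 0.367, -0.604]
wrist_force: [-0.3, -0.8, -1.0]
finger_gap: 0.0317
```

Emit:
send_rows(rot=[[0,0,0],[0,0,0],[0,0,0],[0,0,0],[0,0,0]], offset=[[0.5,0,0],[1,0,0],[1.4,0,0],[1.8,0,0],[1.8,0,0]], claw=[1,1,1,1,1])

```text
clock: 39.4
tcp_pos: [0.5843, 0.2813, 0.0181]
orientation: [-0.367, -0.604, -0.367, 0.604]
wrist_force: [-0.1, 0.5, -0.7]
finger_gap: 0.0319
```

Emit:
send_rows(rot=[[0,0,0],[0,0,0],[0,0,0],[0,0,0]], offset=[[0.4,0,0],[0.8,0,0],[0.8,0,0],[0.8,0,0]], claw=[1,1,1,1])

```text
clock: 39.8
tcp_pos: [0.5845, 0.2814, 0.0178]
orientation: [0.367, 0.605, 0.367, -0.604]
wrist_force: [-0.5, 0.7, 1.5]
finger_gap: 0.0317
```

Emit:
send_rows(rot=[[0,0,0],[0,0,0],[0,0,0],[0,0,0],[0,0,0],[0,0,0],[0,0,0],[0,0,0],[0,0,0],[0,0,0]], offset=[[0,0,0],[0,0,0],[0,0,0],[0,0,0],[0,0,0],[0,0,0],[0,0,0],[0,0,0],[0,0,0],[0,0,0]], claw=[0.3,0.2,0.1,0,-0.2,-0.4,-0.6,-0.8,-1,-1])

```text
clock: 40.8
tcp_pos: [0.5843, 0.2813, 0.0173]
orientation: [-0.367, -0.604, -0.367, 0.604]
wrist_force: [0.2, 0.8, -0.6]
finger_gap: 0.0911
```

Emit:
send_rows(rot=[[0,0,0],[0,0,0],[0,0,0],[0,0,0],[0,0,0],[0,0,0],[0,0,0],[0,0,0],[0,0,0]], offset=[[-10,0,0],[-30,0,0],[-60,0,0],[-90,0,0],[-120,0,0],[-137,0,0],[-142,0,0],[-142,0,0],[-142,0,0]], claw=[-1,-1,-1,-1,-1,-1,-1,-1,-1])

```text
clock: 41.7
tcp_pos: [0.5837, 0.281, 0.1579]
orientation: [-0.367, -0.604, -0.367, 0.605]
wrist_force: [-0.1, 0.2, 0.2]
finger_gap: 0.0937
```

Emit:
send_rows(rot=[[0,0,0],[0,0,0],[0,0,0],[0,0,0],[0,0,0],[0,0,0],[0,0,0],[0,0,0],[0,0,0],[0,0,0]], offset=[[0,10,17],[0,30,51],[0,50,85],[0,70,119],[0,90,153],[0,110,187],[0,130,221],[0,140,238],[0,140,238],[0,140,238]], claw=[-1,-1,-1,-1,-1,-1,-1,-1,-1,-1])

```text
clock: 42.7
tcp_pos: [0.598, 0.0048, 0.1582]
orientation: [-0.366, -0.604, -0.367, 0.605]
wrist_force: [-1.9, -0.2, -0.8]
finger_gap: 0.0941
```

Run:
```python
from h import *
C={n:vision.get_calibration(n) for n in("top","scene")}
ims=[]
for n in C:
    im=vision.snapshot(n); ims.append(im)
    for c,x0 in {"red":[.4974,.1144],"green":[.5266,.1702],"yellow":[.5553,.2261],"blue":[.5845,.2814]}.items():
        r=models.regions_of("objective_"+c,n)
        if not r: print(n,c,"none"); continue
        G=cv2.GaussianBlur(r[0]["pixels"].astype(np.float32),(0,0),1); x0=np.array(x0)
        o=minimize(lambda p:((soft(p[0],p[1],.005,H[c],C[n])-G)**2).sum(),x0,method="Nelder-Mead",options=dict(initial_simplex=[x0,x0+[.006,0],x0+[0,.006]],xatol=1e-4))
        print(n,c,o.x.round(4),round(o.fun,1),r[0]["p"])
cv2.imwrite("pics/fin.png",np.hstack([cv2.resize(ims[0][150:330,80:280,::-1],(400,360)),cv2.resize(ims[1][90:270,220:420,::-1],(400,360))]))
plan([.5,0,.16],152.5)
```

```text
top red [0.5336 0.0484] 715.5 0.74
top green none
top yellow none
top blue [0.5832 0.2792] 9.4 0.81
scene red [0.4977 0.1135] 50.1 0.88
scene green [0.5273 0.1681] 30.0 0.56
scene yellow [0.5675 0.2262] 339.5 0.39
scene blue [0.586  0.2747] 143.5 0.57
t 43.2 P [0.5988 0.006  0.1593] yaw -27.4 xax [ 0. -0. -1.] j6 0.39 gap 0.0937 F [ 0.6 -0.1  0.3]
offset mm [ -0.7 -84.9  50.8] rot [ 0.08  0.   -0.  ]
```

View pics/fin.png

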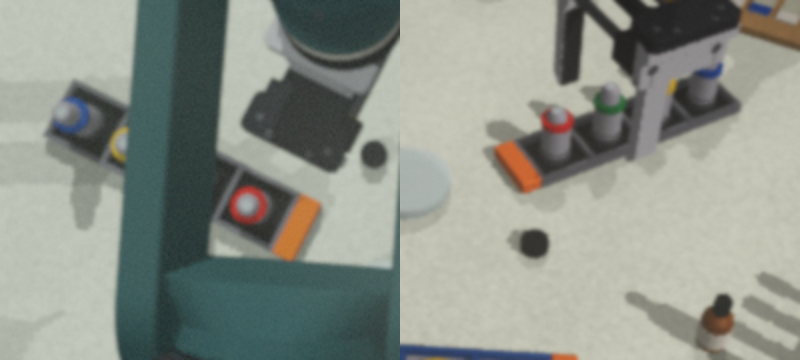

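Emit:
send_rows(rot=[[0,0,0],[0,0,0],[0,0,0],[0,0,0],[0,0,0],[0,0,0],[0,0,0],[0,0,0],[0,0,0],[0,0,0]], offset=[[-5,11,21],[-10,27,53],[-15,43,83],[-20,59,114],[-25,75,145],[-30,91,176],[-30,107,207],[-30,115,222],[-30,115,222],[-30,115,222]], claw=[-1,-1,-1,-1,-1,-1,-1,-1,-1,-1])

```text
clock: 44.2
tcp_pos: [0.5985, -0.2434, 0.1889]
orientation: [0.367, 0.604, 0.368, -0.604]
wrist_force: [-0.1, 0.7, -0.3]
finger_gap: 0.0939
```

Run:
```python
from h import *
C={n:vision.get_calibration(n) for n in("top","scene")}
ims=[]
for n in C:
    im=vision.snapshot(n); ims.append(im)
    for c,x0 in {"red":[.4974,.1144],"green":[.5266,.1702],"yellow":[.5553,.2261],"blue":[.5845,.2814]}.items():
        r=models.regions_of("objective_"+c,n)
        if not r: print(n,c,"none"); continue
        G=cv2.GaussianBlur(r[0]["pixels"].astype(np.float32),(0,0),1); x0=np.array(x0)
        o=minimize(lambda p:((soft(p[0],p[1],.005,H[c],C[n])-G)**2).sum(),x0,method="Nelder-Mead",options=dict(initial_simplex=[x0,x0+[.006,0],x0+[0,.006]],xatol=1e-4))
        print(n,c,o.x.round(4),round(o.fun,1),r[0]["p"])
cv2.imwrite("pics/fin2.png",np.hstack([cv2.resize(ims[0][150:330,80:280,::-1],(400,360)),cv2.resize(ims[1][90:270,220:420,::-1],(400,360))]))
print(manip.state()["clock"],manip.state()["finger_gap"])
```

```text
top red [0.4979 0.113 ] 21.5 0.72
top green [0.5264 0.1676] 3.9 0.58
top yellow [0.5546 0.2237] 19.2 0.65
top blue [0.5834 0.2796] 28.2 0.95
scene red [0.4982 0.1115] 23.0 0.76
scene green [0.5271 0.1683] 28.5 0.91
scene yellow [0.5552 0.2215] 46.6 0.96
scene blue [0.5852 0.2782] 19.0 0.66
44.7 0.09400919406240837
```

View pics/fin2.png

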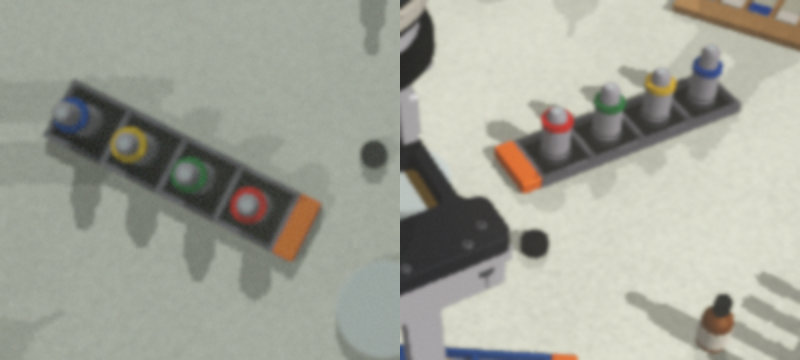

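All four stand upright, one per pocket. From the orange end the order is red, green, yellow, blue.

```bash
python3 -c "
from plant import manip
print(manip.finish_job())"
```

```text
the job is handed in; nothing more can be done
None
```

All four objectives are in the grey rack, one per pocket and upright, in reverse order. In the tray, blue stood nearest the orange end, then yellow, green and red. In the rack, red is nearest the orange end, then green, yellow and blue.

I lowered each one slowly until the wrist force showed light contact with the pocket floor (about 1.5 to 3 N). Then I let go and moved the arm clear. The job was handed in at about 45 s.

**Last checks:** With the arm out of the way, the top and scene pictures both showed the four standing in the right order. Their fitted positions were within about 5 mm of where I set them down.

**Checks that failed or disagreed:**
- **Missed detections:** the networks missed an objective a few times (green once above the tray, red once in the rack).
- **Bad fits:** they gave a poor outline for yellow in the first top view, and several poor results while the arm blocked the view of the rack. I used other cameras or looked again once the view was clear.
- **Finger opening:** it read about 32 mm on the 30 mm barrels every time, which looks like a constant sensor offset.

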